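# Stop down the iris of a board-inspection light and clamp it

## Robot

A 6-joint arm with a two-finger parallel gripper is mounted at the origin on a cart in front of the work surface, level with it; the furniture and walls round the work are solid. World frame = base frame: x ahead of the robot, y to its left, z up, the work surface at z = 0. Lengths are in mm, angles in rad, forces in N, time in s.
With the tool pointing down it reaches from about 400 to 925 mm from the base axis. Payload 12.5 kg.
Tool frame: the origin (TCP) lies on the front face of the gripper's body, between the roots of the fingers; the fingertips stand 78 mm ahead of it and the grasp point (between the pads) lies 59 mm ahead of it (env.nose_length is the distance from the TCP to the fingertips, in mm); z points along the fingers, y is the line along which they close (so a half turn about z gives the same grasp; the last joint's range is limited). The gripper opens to 95 mm and grips with 3 to 60 N. Pads are 20 mm wide; open, the fingers measure 119 mm over their backs; the gripper's body (75 mm by 180 mm) begins 59 mm behind the grasp point.
Start: joints at [-1.3, 0.491, 1.559, -0, 1.092, -0.106], TCP at [229.989, -581.157, 292.261] pointing down, gripper open.
Joint ranges: [-3.1, 3.1], [-0.84, 2.19], [0.05, 2.79], [-1.13, 4.28], [0.06, 2.93], [-2.69, 2.69]. Speed limits (rad/s): [2.22, 2.22, 2.79, 3.14, 3.14, 3.14].

## Interface

Orientations are given as [roll, pitch, yaw] about the fixed x, y, z axes, in that order (R = Rz(yaw) Ry(pitch) Rx(roll)).
In Python, from cell import env gives the robot as it stands.
- The arm moves only by the tool jog_arm, never from a script. Its argument "motion" is a list of rows, each a list of 7 numbers: the turn, a rotation vector about the tool's x, y, z in degrees, then the shift along the tool's x, y, z in mm, then the finger opening in mm, from 0 to 95.1. In form: [[wx, wy, wz, x, y, z, hand], ...]. A call has 1 to 10 rows; each row shifts and turns the commanded pose from where the row before left it, along the tool's axes as they then stand; what a row does not reach is not made up. A row lasts 1/8 s, in which the tool goes at most 62.5 mm and 10.7 degrees, less where a joint would pass 70% of its speed; a pose out of reach is approached as far as the arm can. A call is refused whole if a number of a shift passes 62.5 or a number of a turn 10.7, either way. A call with a gripper value outside its range is refused whole. The fingers move at their own pace and stop on an object; the grip force is fixed at half the most. Time passes only in rows, so rows that do not move let the fingers close. It gives the time, the measured TCP pose, the force, the opening and the grip force at its end, in the units of the state.
- env.state(): the state, without advancing time (a new reading comes with each control period).
- env.read_camera(name): name is "scene" or "top" or "wrist"; returns a dict with "color" (384x512x3 uint8, red, green, blue), "z_map" (384x512 float32, mm along the optical axis (not along the pixel's ray), 0 where there is no reading), "camera_matrix" (3x3 intrinsics, pixels), "world_to_cam" (4x4, takes a point from world to camera coordinates). Camera axes: x right, y up, looking along -z (the intrinsics and any distortion apply to the point x, -y, -z); pixel columns grow to the right and rows downward; lengths in mm; the calibration is good to about 2 mm. A picture is of the moment at which its call begins.
- env.job_done(): hands the job in; it is judged then, once.
Trained networks look in the newest picture that a camera, given by its name, has taken for a name from the list of things; names that differ only in an ending like _2 or _b are one class to them, and where a whole thing is asked for, a point or a joint stands for the part that bears it (a point fixed in the world has none). Each returns a list of dicts, best first, with "score" (0 to 1); they miss things now and then, are a little off and sometimes report something else, mostly with a low value. They report only what shows in the picture. A call takes as long as a camera call.
- env.recognise(camera, thing): "location" ([column, row] in pixels, amid what is visible of it).
The state is a dict: "t": time; "joints": joint angles; "qvel": joint speeds; "tau": joint torques, N m; "eef_pos": TCP position; "tcp_rot": TCP orientation; "ft_force": force on the tool from outside, world axes, zero at the start; "moment": the same for the moment, N m; "opening": opening from 0.0 (shut) to 1.0 (fully open); "grip_force": force on a finger pad.
Only numpy, scipy, OpenCV 4.12 (cv2) and the standard library are available. Lean on these libraries where they do the work, as an engineer would, in place of code of your own. Each camera call takes 0.05 s, during which the arm holds its last target. There are 200 camera calls.

## Task

Stop the iris of the round board-inspection light down to the long mark on its scale: with the fingertips push the small clamp lever on the light's right-hand side all the way outwards so that the ring runs free, then push the upright post of the slotted iris lever round until the long mark shows inside the lever's slot, and push the clamp lever back in until it is fully tight, so that the setting stays. Only push the posts from the side, never grip them; do not lift the light or push it along the bench, and leave everything else lying where it is.

Things in the scene. Friction and masses are not known exactly. Their poses are not given: they have to be found in the camera images.
- board_light: Grey drum on a round foot (dia 144 mm), loose, 3.2 kg (a side push over about 14 N may slide it). Scale flange dia 136 mm, top at z 48.5 mm; on it the dark iris ring, dia 99 mm, top at 59 mm. Origin: centre of its underside, z up; its front, with the scale, is its -x side; the ring turns about its z axis. Directions below: angles in its xy plane, counter-clockwise from above from its +x.
- iris_ring (a joint): Turn of iris ring and lever, rad: 0 (open, front left) to 1.75 (nearly shut, front right), growing counter-clockwise from above; the lever points in direction 2.269 rad + value. Eight scale marks at 0, 0.25 .. 1.75; the long one is at 1.25. Free: about 1.5 N at the post, stays where left; held by a brake while the clamp is tight. Starts 0.05 to 0.6.
- iris_post (a point): Middle of the free part of the iris lever's upright steel post: round, dia 12 mm, axis 86 mm from the light's axis, free from z 58 mm to its top at 86 mm over the bench (this point at 72 mm). The lever below it is two thin rods with a 10 mm slot between them, through which the scale is seen, at z 49 to 58 mm.
- long_mark (a point): Middle of the long black mark on the scale flange, 60 mm from the light's axis, at z 49 mm: 14 mm long and 3 mm wide, radial (the other marks are 5 mm long).
- clamp_lever (a joint): Clamp lever, rad: 0 fully tight (it lies along the ring's rim, pointing to the front), 0.95 free, at its stop (swung outwards); grows counter-clockwise from above. The brake bites below about 0.2. Needs about 3.5 N at its post, 5 N near the tight end, and stays where left. Starts tight, 0 to 0.05.
- clamp_post (a point): Middle of the free part of the clamp lever's upright steel post: a round post of diameter 11 mm, its axis 46 mm from the clamp's pivot, free from z 58 mm to its top at 86 mm (this point at 72 mm). The lever below it is at heights of 50 to 59 mm.
- clamp_pivot (a point): Top of the clamp lever's upright pivot, 80 mm from the light's axis in direction -75 deg, z 60 mm. The lever points in direction -165 deg (-2.880 rad) + value.
- pcb_blue: Bystander: small blue circuit board, 34x46x19 mm, behind the light on its left.
- flux_tin: Bystander: flat round tin, diameter 49 mm, 13 mm high, behind the light.
- tweezers: Bystander: steel tweezers, 124 mm long, on the right of the light.
- screwdriver_red: Bystander: small red screwdriver, 151 mm long, near the front edge on the left.
- parts_box: Bystander: lime parts box, 96x128x33 mm, on the right.
- multimeter: Bystander: handheld multimeter in a yellow-green holster, 138x70x47 mm, far right.
- board_pack: Bystander: bag of cream fibre boards, 82x120x21 mm, on the left.
- marker: Bystander: marker pen with a blue cap, 135 mm long, near the front edge.
- solder_tube: Bystander: clear tube of solder wire, 103 mm long, 24 mm thick, near the front edge on the right.

How it is judged (in metres and radians):
On the way, in this order (a step that is already met when the one before it is completed fails the run):
1. the clamp lever has been pushed outwards and the ring runs free (value of joint clamp_lever above 0.85 rad), for 0.1 s.
2. with the clamp free, the iris lever has been pushed to the long mark (value of joint clamp_lever above 0.7 rad and value of joint iris_ring between 1.19 and 1.31 rad and velocity of joint iris_ring between -0.05 and 0.05 rad/s), for 0.3 s.
At the end, for the whole second after the job is handed in: The iris lever stands at the long mark (joint 1.25 within 0.065 rad, which is the mark lying inside the slot), the clamp lever is tight (joint below 0.1 rad), the ring is at rest, and the light stands upright within 20 mm of where it stood (value of joint iris_ring between 1.185 and 1.315 rad and value of joint clamp_lever below 0.1 rad and velocity of joint iris_ring between -0.03 and 0.03 rad/s and angle between board_light's own z axis and vertical below 0.03 rad and distance of board_light from where it was at the start of the episode below 0.02 m); the robot touches nothing.
It fails at once if the light is pushed along the bench by more than 20 mm, tipped or lifted (distance of board_light from where it was at the start of the episode above 0.02 m or angle between board_light's own z axis and vertical above 0.06 rad or height (world z) of board_light above 0.006 m).
It fails at once if a post is gripped between the fingers instead of pushed from the side ((horizontal distance between the grasp point and iris_post below 0.005 m and contact force between the fingers and iris_ring above 0.3 N) or (horizontal distance between the grasp point and clamp_post below 0.005 m and contact force between the fingers and clamp_lever above 0.3 N)).
It fails at once if one of the things lying about is moved by more than 20 mm or lifted (distance of any of pcb_blue, flux_tin, tweezers, screwdriver_red, parts_box, multimeter, board_pack, marker, solder_tube from where it was at the start of the episode above 0.02 m).
It also fails if it takes over 58 s, if anything falls off the work surface, if the arm or the gripper's body presses on something with over 40 N, if the wrist force passes 120 N, or if a joint passes its speed limit or range.

## Working session

There is one attempt and no reset: what is moved stays moved. The work goes in short steps, Python scripts to look and compute and a tool call to move; the robot and the scene stay as the last step left them, time stands still between calls to the robot, and variables do not carry over. Pictures are saved under pics/ and viewed, at most 10 in all, crops included, and the job is handed in when it is done.

Besides the shell and the picture viewer there is one more tool, called as name(argument=value, ...) on one line, values as JSON. jog_arm: Moves the arm, as the interface text tells. Its arguments: {"type":"object","properties":{"motion":{"type":"array"}},"required":["motion"]}

```bash
mkdir -p pics; ls
cat > h.py <<'E'
import numpy as np, cv2
from cell import env
def back(c,px,z=None):
    K=c["camera_matrix"];u,v=px
    d=np.linalg.inv(K)@np.array([u,v,1.]);T=np.linalg.inv(c["world_to_cam"])
    d=np.array([d[0],-d[1],-d[2]]);D=T[:3,:3]@d;o=T[:3,3]
    if z is None: s=c["z_map"][int(round(v)),int(round(u))]
    else: s=(z-o[2])/D[2]
    return o+s*D
def proj(c,p):
    q=c["world_to_cam"]@np.r_[p,1.];x=c["camera_matrix"]@np.array([q[0],-q[1],-q[2]]);return x[:2]/x[2]
E
python3 - <<'E'
from h import *
s=env.state();print(s)
Z=dict(board_light=None,iris_post=72,long_mark=49,clamp_post=72,clamp_pivot=60,iris_ring=None,clamp_lever=None)
ims=[]
for n in("scene","top"):
    c=env.read_camera(n);ims.append(c["color"]);print(n,c["camera_matrix"].tolist(),np.linalg.inv(c["world_to_cam"]).round(2).tolist())
    for t,z in Z.items():
        for r in env.recognise(n,t)[:2]: print(t,round(r["score"],2),np.round(r["location"]),back(c,r["location"],z).round(1), back(c,r["location"]).round(1))
    cv2.imwrite(f"pics/{n}0.png",cv2.resize(c["color"][:,:,::-1],(800,600)))
E
```

```text
pics
{'t': 0.0, 'joints': array([-1.29962975e+00,  4.91568545e-01,  1.55946664e+00, -1.45581033e-05,
        1.09167393e+00, -1.05607657e-01]), 'qvel': array([-9.03724869e-05, -2.67957052e-04, -4.28280093e-04, -2.24848893e-03,
       -4.51480554e-04, -7.69248698e-04]), 'tau': array([-2.28414261e-03, -6.12650657e+01, -2.58181071e+01,  6.91893767e-02,
        4.81880084e-02, -1.60014051e-04]), 'eef_pos': array([ 229.92317688, -580.99998856,  291.65019356]), 'tcp_rot': array([-3.14048105e+00, -1.04848493e-04,  3.76780893e-01]), 'ft_force': array([ 0.27189357, -1.072038  , -0.11149883]), 'moment': array([ 0.04004657, -0.04080176,  0.03499027]), 'grip_force': 0.0, 'opening': 1.001096467098403}
scene [[421.8984445441354, 0.0, 255.7781466386366], [0.0, 421.8984445441354, 192.60115348577233], [0.0, 0.0, 1.0]] [[-0.57, 0.61, -0.55, -130.66], [-0.82, -0.44, 0.37, 390.09], [-0.01, 0.66, 0.75, 993.26], [0.0, 0.0, 0.0, 1.0]]
board_light 0.86 [230. 203.] [560.8  18.7  58.8] [560.8  18.7  58.8]
iris_post 0.55 [236. 201.] [548.8   4.7  72. ] [5.566e+02 3.000e-01 6.140e+01]
long_mark 0.96 [231. 204.]
[... 241 characters left out ...]
60.3]
top [[496.0411500079954, 0.0, 257.0734578060979], [0.0, 496.0411500079954, 190.6212681612909], [0.0, 0.0, 1.0]] [[0.01, 0.99, -0.13, 362.36], [-1.0, 0.01, -0.0, -49.33], [-0.0, 0.13, 0.99, 1418.07], [0.0, 0.0, 0.0, 1.0]]
board_light 0.84 [244. 173.] [583.7  -4.7  46.6] [583.7  -4.7  46.6]
iris_post 0.91 [231. 180.] [562.   28.2  72. ] [564.5  29.2  55.3]
iris_post 0.59 [246. 135.] [688.4  -9.5  72. ] [702.8  -7.8  12.9]
long_mark 0.88 [243. 176.] [576.8  -2.6  49. ] [577.3  -2.5  45.7]
clamp_post 0.45 [272. 167.] [598.5 -84.4  72. ] [601.2 -84.9  56.5]
clamp_pivot 0.91 [243. 171.] [588.3  -4.4  60. ] [589.2  -4.3  54.4]
iris_ring 0.61 [233. 181.] [561.2  24.4  55.1] [561.2  24.4  55.1]
```

Run:
```python
from h import *
a=env.read_camera("top")["color"];b=env.read_camera("scene")["color"]
A=cv2.resize(a[120:240,170:330],(800,600),interpolation=cv2.INTER_CUBIC);cv2.imwrite("pics/tc.png",A[:,:,::-1])
```

```text
(no output)
```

View pics/top0.png

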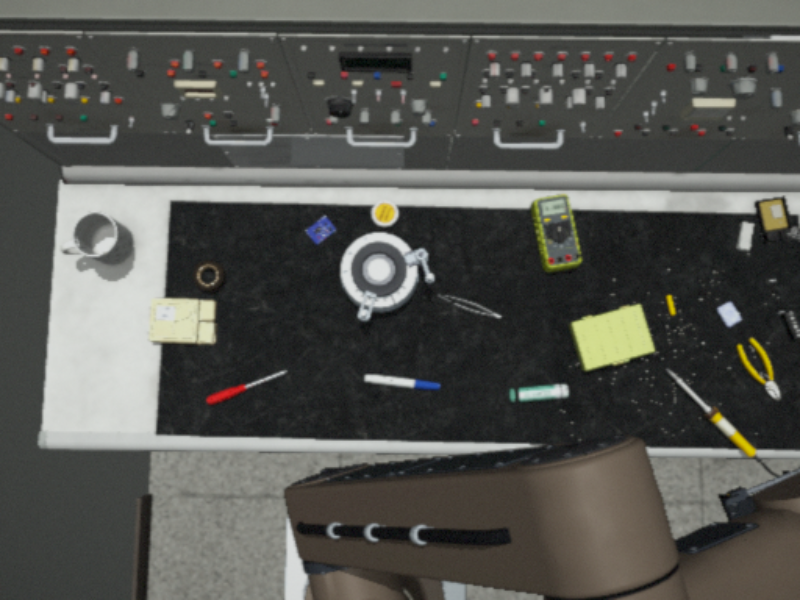

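View pics/tc.png

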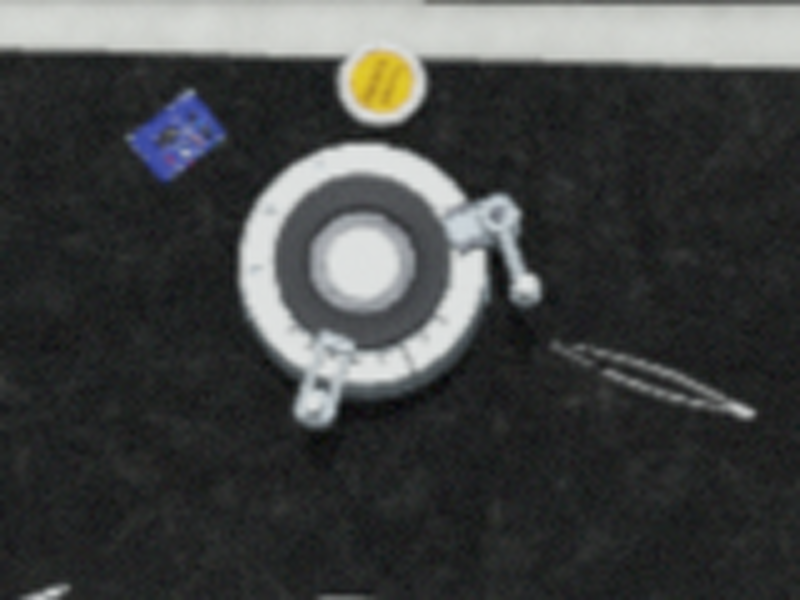

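View pics/scene0.png

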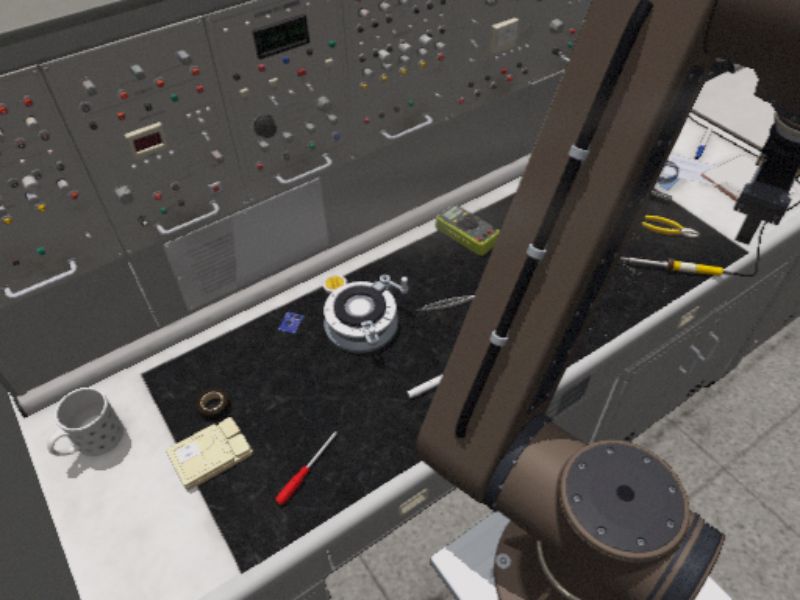

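The top picture shows the light with its ring centre at crop pixel (361,261). The iris post top is at (315,412), the clamp pivot at (500,213), the clamp post top at (526,288) and the long mark at (407,355). I'll turn these into poses.

Run:
```python
from h import *
c=env.read_camera("top")
f=lambda x,y,z:back(c,(170+(x+.5)/5-.5,120+(y+.5)/5-.5),z)
R=f(361,261,59);P=f(315,410,86);V=f(500,213,60);Q=f(526,286,86);M=f(407,355,49);TW=f(555,345,2)
for n,p in dict(ring=R,post=P,piv=V,cl=Q,mark=M).items():
    d=p-R;print(n,p.round(1),np.hypot(*d[:2]).round(1),np.degrees(np.arctan2(d[1],d[0])).round(1))
d=Q-V;print("lever",np.hypot(*d[:2]),np.degrees(np.arctan2(d[1],d[0])),TW)
```

```text
ring [586.2  -0.   59. ] 0.0 0.0
post [499.9  22.5  86. ] 89.1 165.4
piv [614.  -76.9  60. ] 81.7 -70.1
cl [569.1 -90.9  86. ] 92.4 -100.6
mark [535.2 -26.1  49. ] 57.3 -152.9
lever 47.03048256412042 -162.6886857946425 [ 547.99802494 -110.45769974    2.        ]
```

jog_arm(motion=[[0,0,-10.7,0,0,0,0],[0,0,-10.7,0,0,0,0],[0,0,-2,0,0,0,0]])

```text
t: 1.32
eef_pos: [230.0, -581.2, 292.3]
tcp_rot: [3.142, 0.0, 0.786]
ft_force: [-0.8, 0.5, 1.0]
opening: 0.744
grip_force: 0.0
```

jog_arm(motion=[[0,0,0,30,-7,0,0],[0,0,0,45,-11,0,0],[0,0,0,55,-13,0,0],[0,0,0,55,-13,0,0],[0,0,0,55,-13,0,0],[0,0,0,55,-13,0,0],[0,0,0,55,-13,0,0],[0,0,0,55,-13,0,0],[0,0,0,55,-13,0,0],[0,0,0,40,-10,0,0]])

```text
t: 2.58
eef_pos: [500.4, -141.5, 292.4]
tcp_rot: [3.141, -0.0, 0.783]
ft_force: [-0.3, -0.8, -0.3]
opening: 0.0
grip_force: 0.0
```

Run:
```python
from h import *
s=env.state();print(s["t"],s["eef_pos"],s["tcp_rot"],s["opening"],s["joints"])
c=env.read_camera("wrist");print(np.linalg.inv(c["world_to_cam"]).round(2))
for t,z in dict(iris_post=72,long_mark=49,clamp_post=72,clamp_pivot=60).items():
    for r in env.recognise("wrist",t)[:2]: print(t,round(r["score"],2),np.round(r["location"]),back(c,r["location"],z).round(1))
cv2.imwrite("pics/w0.png",c["color"][:,:,::-1])
```

```text
2.575 [ 500.38119149 -141.49246366  292.42573156] [ 3.14107133e+00 -1.98548871e-04  7.82682590e-01] 0.00028459007442869973 [-4.02642467e-01  3.41995639e-01  1.81360679e+00 -1.44419691e-05
  9.85432493e-01  3.85479297e-01]
[[ 7.1000e-01  6.8000e-01  1.8000e-01  5.5280e+02]
 [-7.1000e-01  6.8000e-01  1.8000e-01 -8.9620e+01]
 [ 0.0000e+00 -2.6000e-01  9.7000e-01  3.8398e+02]
 [ 0.0000e+00  0.0000e+00  0.0000e+00  1.0000e+00]]
iris_post 0.78 [193.  28.] [557.7 -13.7  72. ]
long_mark 0.63 [216.  35.] [568.4 -26.3  49. ]
clamp_post 0.88 [284.  47.] [600.8 -77.4  72. ]
clamp_post 0.75 [475. 181.] [ 645.7 -285.9   72. ]
clamp_pivot 0.76 [215.  33.] [568.5 -27.4  60. ]
clamp_pivot 0.53 [192.  27.] [557.8 -10.   60. ]
```

View pics/w0.png

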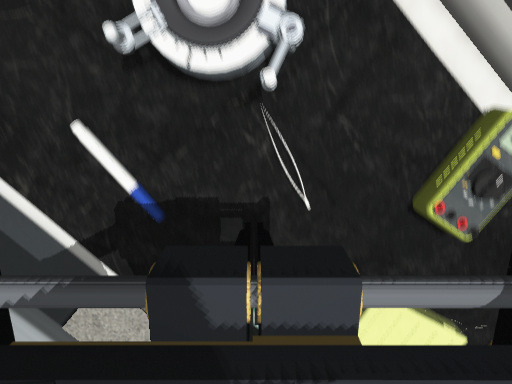

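The wrist view shows the clamp post near (269,78), the pivot near (291,22) and the iris post near (115,35). I'll move closer.

jog_arm(motion=[[0,0,0,41,-9,30,0],[0,0,0,41,-8,30,0],[0,0,0,0,0,0,0],[0,0,0,0,0,0,0]])

```text
t: 3.32
eef_pos: [545.2, -74.7, 232.6]
tcp_rot: [3.141, 0.0, 0.784]
ft_force: [0.7, -1.1, 0.0]
opening: -0.001
grip_force: 0.0
```

Run:
```python
from h import *
s=env.state();print(s["t"],s["eef_pos"],s["tcp_rot"],s["ft_force"])
c=env.read_camera("wrist");T=np.linalg.inv(c["world_to_cam"]);print(T[:3,3])
im=c["color"][:,:,::-1].copy()
C=np.array([586,0]);yaw=np.radians(4.5)
u=lambda a:np.array([np.cos(a),np.sin(a)])
piv=C+80*u(yaw+np.radians(-75))
for p,z in [(C,59),(piv,60),(piv+46*u(yaw-2.88),86),(C+86*u(np.radians(165.4)),86),(C+60*u(2.269+1.25+yaw),49)]:
    q=proj(c,np.r_[p,z]);print(p.round(1),q.round(1));cv2.drawMarker(im,tuple(int(v) for v in q.round()),(0,0,255),cv2.MARKER_CROSS,9,1)
cv2.imwrite("pics/w1.png",cv2.resize(im,(800,600)))
```

```text
3.325 [545.1927134  -74.67462657 232.5527886 ] [3.14134589e+00 1.71742023e-04 7.83683697e-01] [ 0.67878303 -1.1162063   0.03382894]
[597.59032889 -22.75260828 324.09586269]
[586   0] [220.4  88.1]
[612.7 -75.4] [316.9 135.6]
[569.3 -90.8] [292.9 197.8]
[502.8  21.7] [111.1 152.7]
[532.1 -26.4] [199.2 162.3]
```

View pics/w1.png

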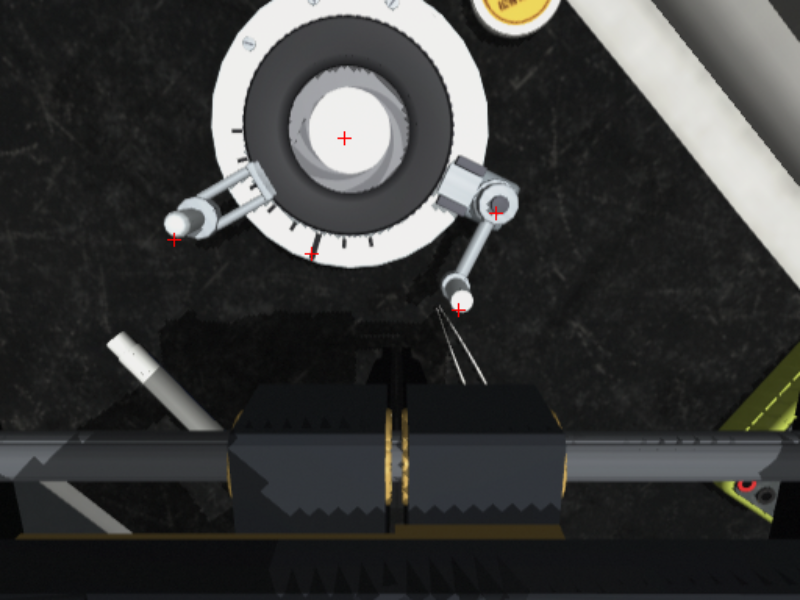

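The wrist picture shows the ring centre at (348,125), pivot (498,204), clamp post top (461,300), iris post top (178,224) and long mark (316,245). My model is about 4 mm off, so I'll refit it.

```bash
cat >> h.py <<'E'
u=lambda a:np.array([np.cos(a),np.sin(a)])
def model(x):
    C=x[:2];y=x[2];piv=C+80*u(y-np.radians(75))
    return [np.r_[C,59],np.r_[piv,60],np.r_[piv+46*u(y-2.880+x[4]),86],np.r_[C+86*u(y+2.269+x[3]),86],np.r_[C+60*u(y+2.269+1.25),49]]
E
python3 - <<'E'
from h import *
from scipy.optimize import least_squares
c=env.read_camera("wrist")
px=(np.array([(348,125),(498,204),(461,300),(178,224),(316,245)])+.5)/1.5625-.5
f=lambda x:np.concatenate([proj(c,p)-q for p,q in zip(model(x),px)])
r=least_squares(f,[586,0,.07,.5,0.02]);print(r.x.round(3),f(r.x).round(1));
for p in model(r.x):print(p.round(1))
x=r.x.copy();x[4]=.95;x[3]=1.25;print(model(x)[2:4])
E
```

```text
[5.91426e+02 1.76900e+00 6.50000e-02 5.39000e-01 1.00000e-03] [ 0.9  1.   1.  -0.4  0.1 -0.1 -0.9  0.6 -1.1 -1.1]
[591.4   1.8  59. ]
[617.1 -74.   60. ]
[573.5 -88.8  86. ]
[508.5  24.6  86. ]
[537.2 -23.9  49. ]
[array([ 603.72729119, -118.0250764 ,   86.        ]), array([513.69303542, -35.02310676,  86.        ])]
```

jog_arm(motion=[[0,0,0,7,0,30,0],[0,0,0,0,0,35,0],[0,0,0,0,0,23,0],[0,0,0,0,0,0,0],[0,0,0,0,0,0,0]])

```text
t: 4.05
eef_pos: [550.7, -69.2, 145.5]
tcp_rot: [3.14, -0.001, 0.784]
ft_force: [0.5, 0.2, -0.2]
opening: 0.004
grip_force: 0.0
```

jog_arm(motion=[[0,0,0,0,4,0,0],[0,0,0,0,4,0,0],[0,0,0,0,4,0,0],[0,0,0,0,4,0,0],[0,0,0,0,4,0,0],[0,0,0,0,4,0,0]])

```text
t: 4.8
eef_pos: [566.2, -85.4, 143.8]
tcp_rot: [-3.138, 0.002, 0.785]
ft_force: [-6.8, 1.8, 1.4]
opening: 0.004
grip_force: 2.9
```

jog_arm(motion=[[0,0,0,0,4,0,0],[0,0,0,0,4,0,0],[0,0,0,0,4,0,0],[0,0,0,0,4,0,0]])

```text
t: 5.3
eef_pos: [578.1, -96.8, 143.8]
tcp_rot: [-3.14, 0.001, 0.785]
ft_force: [-4.2, 1.1, -1.0]
opening: 0.004
grip_force: 1.9
```

jog_arm(motion=[[0,0,0,0,4,0,0],[0,0,0,0,3,0,0],[0,0,0,0,3,0,0]])

```text
t: 5.68
eef_pos: [586.0, -103.9, 144.1]
tcp_rot: [-3.142, -0.0, 0.785]
ft_force: [-1.9, 4.7, -2.2]
opening: -0.001
grip_force: 1.8
```

jog_arm(motion=[[0,0,0,0,2,0,0],[0,0,0,0,2,0,0]])

```text
t: 5.92
eef_pos: [588.8, -106.6, 144.3]
tcp_rot: [3.141, -0.0, 0.785]
ft_force: [-1.1, 5.2, -0.7]
opening: 0.006
grip_force: 2.1
```

```bash
cat > fit.py <<'E'
from h import *
c=env.read_camera("wrist");s=env.state();print(s["eef_pos"].round(1),s["ft_force"].round(1))
im=c["color"][:,:,::-1];im=cv2.resize(im,(800,600));import sys;cv2.imwrite(sys.argv[1],im)
E
python3 fit.py pics/w2.png
```

```text
[ 589.  -106.8  144.3] [-0.4  3.5  0. ]
```

View pics/w2.png

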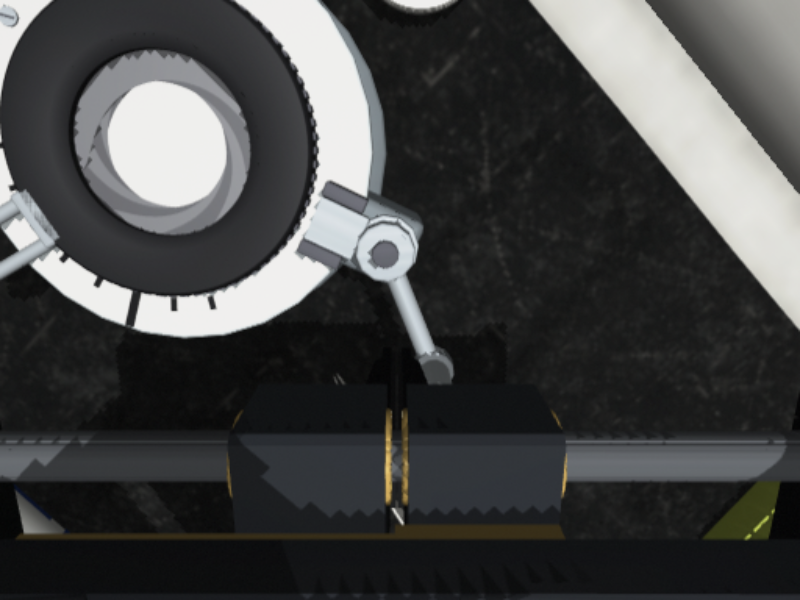

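Clamp pivot is at (386,254) and the post foot at (434,365), so the lever has swung well out. I'll measure its angle.

Run:
```python
from h import *
c=env.read_camera("wrist");g=lambda x,y,z:back(c,((x+.5)/1.5625-.5,(y+.5)/1.5625-.5),z)
p=g(386,254,60);q=g(435,363,59);C=g(164,142,59)
a=lambda d:np.arctan2(d[1],d[0])
print(p,q,C,a(p-C)+np.radians(75),a(q-p)+2.88-.065)
```

```text
[616.7851596  -74.52044928  60.        ] [ 601.40122908 -113.87678257   59.        ] [ 5.92584698e+02 -3.69100668e-01  5.90000000e+01] 0.053667301960244274 0.8715767977175224
```

jog_arm(motion=[[0,0,0,0,2,0,0],[0,0,0,0,0,0,0]])

```text
t: 6.28
eef_pos: [590.2, -108.2, 144.4]
tcp_rot: [3.141, -0.0, 0.785]
ft_force: [-1.9, 4.4, -0.7]
opening: 0.003
grip_force: 1.8
```

jog_arm(motion=[[0,0,0,0,2,0,0],[0,0,0,0,0,0,0]])

```text
t: 6.52
eef_pos: [591.6, -109.5, 144.4]
tcp_rot: [3.141, -0.0, 0.785]
ft_force: [-1.3, 5.1, -1.6]
opening: 0.003
grip_force: 2.0
```

jog_arm(motion=[[0,0,0,0,1.5,0,0],[0,0,0,0,0,0,0]])

```text
t: 6.78
eef_pos: [592.6, -110.5, 144.3]
tcp_rot: [3.141, -0.0, 0.785]
ft_force: [-1.1, 4.0, -0.5]
opening: 0.003
grip_force: 2.3
```

jog_arm(motion=[[0,0,0,0,1,0,0],[0,0,0,0,0,0,0]])

```text
t: 7.02
eef_pos: [592.8, -110.7, 144.3]
tcp_rot: [-3.14, 0.0, 0.785]
ft_force: [-3.4, 7.6, 1.6]
opening: 0.004
grip_force: 4.2
```

jog_arm(motion=[[0,0,0,0,-10,0,0],[0,0,0,0,-16,0,0],[0,0,0,0,0,-25,0],[0,0,0,0,0,-25,0],[0,0,10,0,0,0,0],[0,0,10,0,0,0,0],[0,0,10,0,0,0,0],[0,0,10,0,0,0,0],[0,0,0,0,0,0,0],[0,0,0,0,0,0,0]])

```text
t: 8.28
eef_pos: [574.6, -92.8, 194.3]
tcp_rot: [3.141, -0.0, 0.091]
ft_force: [-0.2, 0.5, -0.0]
opening: 0.005
grip_force: 0.0
```

jog_arm(motion=[[0,0,0,-14,-38,0,0],[0,0,0,-15,-38,0,0],[0,0,0,-15,-38,0,0],[0,0,0,-15,-38,0,0],[0,0,0,0,0,0,0],[0,0,0,0,0,0,0]])

```text
t: 9.02
eef_pos: [503.2, 53.1, 194.4]
tcp_rot: [3.141, -0.001, 0.089]
ft_force: [0.2, 0.2, 0.5]
opening: 0.005
grip_force: 0.0
```

Run:
```python
from h import *
s=env.state();print(s["eef_pos"],s["tcp_rot"],s["ft_force"])
c=env.read_camera("wrist")
im=c["color"][:,:,::-1].copy()
for p in model([591.4,1.8,.065,.539,.95]):
    q=proj(c,p);cv2.drawMarker(im,tuple(int(v) for v in q.round()),(0,0,255),cv2.MARKER_CROSS,9,1)
cv2.imwrite("pics/w3.png",cv2.resize(im,(800,600)))
```

```text
[503.1909439   53.10378393 194.39059443] [ 3.14127330e+00 -8.08185639e-04  8.90501519e-02] [0.17624086 0.22779428 0.52309333]
```

View pics/w3.png

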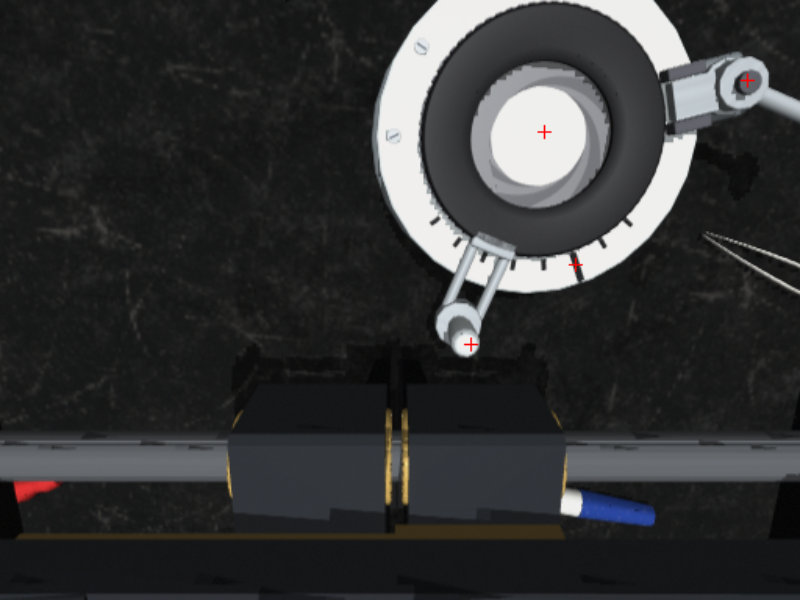

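The model agrees with the view (post cross at (471,344), mark cross at (576,265), each within about 2 mm). I'll go down and push.

jog_arm(motion=[[0,0,0,0,0,25,0],[0,0,0,0,0,25,0],[0,0,0,0,0,0,0],[0,0,0,0,4,0,0],[0,0,0,0,5,0,0],[0,0,0,0,5,0,0],[0,0,0,0,5,0,0],[0,0,0,0,5,0,0],[0,0,0,0,5,0,0],[0,0,0,0,5,0,0]])

```text
t: 10.32
eef_pos: [505.8, 19.1, 144.2]
tcp_rot: [3.142, 0.0, 0.087]
ft_force: [-1.1, 1.6, 0.2]
opening: 0.006
grip_force: 1.0
```

jog_arm(motion=[[0,0,0,0,5,0,0],[0,0,0,0,5,0,0],[0,0,0,0,5,0,0],[0,0,0,0,5,0,0],[0,0,0,0,5,0,0],[0,0,0,0,5,0,0],[0,0,0,0,4,0,0],[0,0,0,0,1,0,0],[0,0,0,0,0,0,0],[0,0,0,0,0,0,0]])

```text
t: 11.58
eef_pos: [508.6, -15.4, 144.2]
tcp_rot: [3.141, 0.0, 0.087]
ft_force: [1.4, -0.4, 0.3]
opening: 0.008
grip_force: 0.0
```

```bash
python3 fit.py pics/w4.png
```

```text
[508.7 -15.4 144.2] [-0.2 -0.3  0.7]
```

View pics/w4.png

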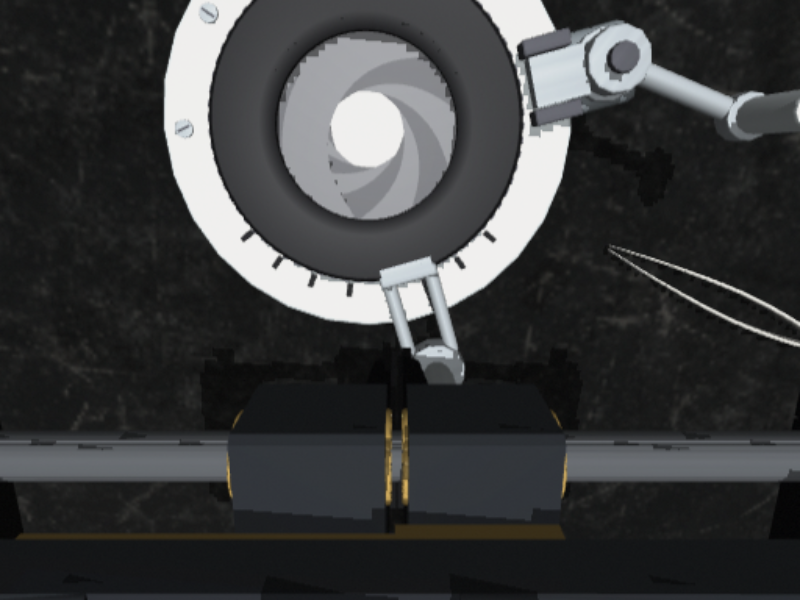

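Four short marks are visible on the left and the 1.5 and 1.75 marks at (460,263) and (490,237). The slot, running from about (408,285) to (430,345), still shows no mark, so the lever is a little short. I'll measure by how much.

Run:
```python
from h import *
from scipy.optimize import least_squares
c=env.read_camera("wrist");g=lambda x,y,z:back(c,((x+.5)/1.5625-.5,(y+.5)/1.5625-.5),z)[:2]
M={0:(249,236),.25:(279,262),.5:(313,280),.75:(350,289),1.5:(460,263),1.75:(490,237)}
f=lambda x:np.concatenate([x[:2]+x[3]*u(x[2]+2.269+k)-g(*p,49) for k,p in M.items()])
r=least_squares(f,[591,1,.065,56]);print(r.x,f(r.x).round(1))
C=r.x[:2]
for p in [(409,270,58),(411,303,56),(417,325,56),(438,352,58)]:
    q=g(*p);d=q-C;print(q,np.hypot(*d),np.arctan2(d[1],d[0])%6.283-2.269-r.x[2])
```

```text
[5.89083516e+02 1.01930607e+00 8.00253565e-02 5.43240090e+01] [ 0.2  0.1  0.   0.1 -0.  -0.1 -0.2 -0.2  0.   0.   0.   0.1]
[545.56578013 -16.32561234] 46.8469798795706 1.1716560806911622
[533.67072941 -18.18884727] 58.64750689683076 1.1260581860495935
[525.94611472 -21.02756597] 66.87597474650477 1.1283339354095396
[517.3829143  -29.16786552] 77.79615416729277 1.1908741621550032
```

jog_arm(motion=[[0,0,0,0,2,0,0],[0,0,0,0,2,0,0],[0,0,0,0,2,0,0],[0,0,0,0,0,0,0],[0,0,0,0,0,0,0]])

```text
t: 12.3
eef_pos: [509.2, -21.5, 144.2]
tcp_rot: [3.141, 0.0, 0.087]
ft_force: [0.4, -0.3, 0.5]
opening: 0.004
grip_force: 0.1
```

```bash
python3 fit.py pics/w5.png
```

```text
[509.2 -21.4 144.2] [0.9 0.2 0.3]
```

View pics/w5.png

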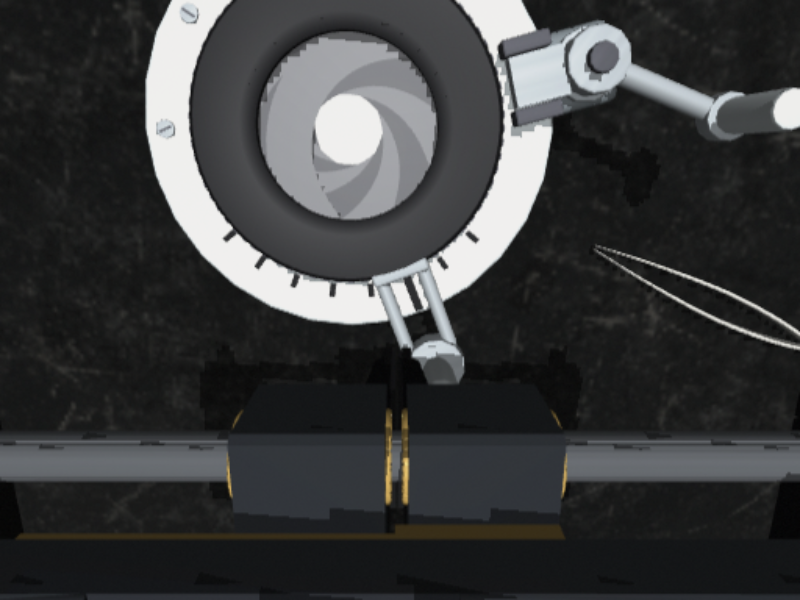

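The long mark now shows in the slot at about (412,293), between the rods at 390 and 433. I'll check this numerically.

Run:
```python
from h import *
from scipy.optimize import least_squares
c=env.read_camera("wrist");g=lambda x,y,z:back(c,((x+.5)/1.5625-.5,(y+.5)/1.5625-.5),z)[:2]
M={0:(230,236),.25:(261,262),.5:(295,281),.75:(332,289),1.5:(443,263),1.75:(472,237)}
f=lambda x:np.concatenate([x[:2]+x[3]*u(x[2]+2.269+k)-g(*p,49) for k,p in M.items()])
r=least_squares(f,[591,1,.065,56]);print(r.x)
C=r.x[:2]
for p in [(400,273,58),(412,293,55),(420,317,55),(438,355,58)]:
    q=g(*p);d=q-C;print(np.hypot(*d).round(1),(np.arctan2(d[1],d[0])%6.283-2.269-r.x[2]).round(3))
print(env.recognise("wrist","long_mark")[:1])
# crop enlarged
cv2.imwrite("pics/w5c.png",cv2.resize(c["color"][150:260,200:340,::-1],None,fx=5.4,fy=5.4,interpolation=cv2.INTER_CUBIC))
```

```text
[5.89226215e+02 1.25086737e+00 8.08644207e-02 5.45948473e+01]
49.0 1.229
57.7 1.251
66.8 1.244
81.2 1.26
[{'location': [238.7, 81.1], 'score': 0.66}]
```

View pics/w5c.png

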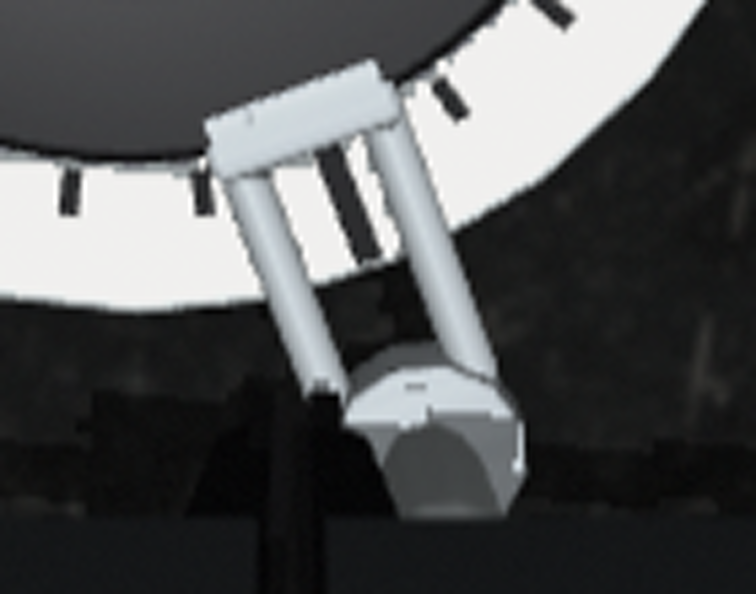

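The mark is inside the slot, about 0.7 mm off centre, which puts the ring at about 1.24. I'll back off, lift, and go round to the outside of the clamp post.

jog_arm(motion=[[0,0,0,0,-4,0,0],[0,0,0,0,-10,0,0],[0,0,0,0,-11,0,0],[0,0,0,0,0,-25,0],[0,0,0,0,0,-25,0],[0,0,-10,0,0,0,0],[0,0,-10,0,0,0,0],[0,0,-10,0,0,0,0],[0,0,-10,0,0,0,0],[0,0,0,0,0,0,0]])

```text
t: 13.7
eef_pos: [507.0, 4.1, 194.2]
tcp_rot: [-3.142, 0.0, 0.785]
ft_force: [0.2, 1.1, 0.6]
opening: 0.003
grip_force: 0.0
```

jog_arm(motion=[[0,0,0,-5,36,0,0],[0,0,0,-5,37,0,0],[0,0,0,-5,37,0,0],[0,0,0,-5,37,0,0],[0,0,0,0,37,0,0],[0,0,0,0,0,0,0],[0,0,0,0,0,0,0]])

```text
t: 14.58
eef_pos: [622.5, -140.0, 193.9]
tcp_rot: [-3.141, 0.001, 0.783]
ft_force: [-0.5, -0.1, 0.1]
opening: 0.004
grip_force: 0.0
```

Run:
```python
from h import *
s=env.state();print(s["eef_pos"],s["tcp_rot"],s["ft_force"])
c=env.read_camera("wrist")
im=c["color"][:,:,::-1].copy()
for p in model([590,1.5,.075,1.24,.95]):
    q=proj(c,p);cv2.drawMarker(im,tuple(int(v) for v in q.round()),(0,0,255),cv2.MARKER_CROSS,9,1)
cv2.imwrite("pics/w6.png",cv2.resize(im,(800,600)))
```

```text
[ 622.49541563 -140.02354489  193.86508846] [-3.14056703e+00  5.44736538e-04  7.83098034e-01] [-0.51355269 -0.1041825   0.09552732]
```

The picture allowance is used up, so from here I'll go by geometry and force.

jog_arm(motion=[[0,0,0,0,0,25,0],[0,0,0,0,0,25,0],[0,0,0,0,0,0,0],[0,0,0,0,-4,0,0],[0,0,0,0,-4,0,0],[0,0,0,0,-4,0,0],[0,0,0,0,-4,0,0],[0,0,0,0,-4,0,0]])

```text
t: 15.62
eef_pos: [609.3, -127.3, 144.7]
tcp_rot: [3.139, -0.0, 0.786]
ft_force: [1.6, -8.3, -0.1]
opening: 0.006
grip_force: 3.4
```

jog_arm(motion=[[0,0,0,0,-4,0,0],[0,0,0,0,-4,0,0],[0,0,0,0,-4,0,0],[0,0,0,0,-4,0,0]])

```text
t: 16.12
eef_pos: [597.9, -115.9, 144.6]
tcp_rot: [3.14, -0.0, 0.785]
ft_force: [1.1, -4.6, 1.3]
opening: 0.002
grip_force: 2.1
```

jog_arm(motion=[[0,0,0,0,-4,0,0],[0,0,0,0,-4,0,0],[0,0,0,0,-3,0,0]])

```text
t: 16.5
eef_pos: [589.9, -107.5, 144.5]
tcp_rot: [3.141, -0.0, 0.785]
ft_force: [1.6, -3.4, 2.1]
opening: 0.006
grip_force: 1.8
```

jog_arm(motion=[[0,0,0,0,-3,0,0],[0,0,0,0,-3,0,0],[0,0,0,0,-2,0,0],[0,0,0,0,0,0,0]])

```text
t: 17.0
eef_pos: [584.4, -101.6, 144.3]
tcp_rot: [3.141, -0.0, 0.785]
ft_force: [3.1, -1.2, 1.5]
opening: 0.008
grip_force: 1.8
```

jog_arm(motion=[[0,0,0,0,-2,0,0],[0,0,0,0,0,0,0]])

```text
t: 17.25
eef_pos: [583.0, -100.3, 144.2]
tcp_rot: [3.141, -0.0, 0.785]
ft_force: [5.1, -1.1, 0.2]
opening: 0.005
grip_force: 2.0
```

jog_arm(motion=[[0,0,0,0,-1.5,0,0],[0,0,0,0,0,0,0]])

```text
t: 17.5
eef_pos: [582.0, -99.3, 144.2]
tcp_rot: [3.141, -0.0, 0.785]
ft_force: [5.3, -1.3, 0.6]
opening: 0.005
grip_force: 2.2
```

jog_arm(motion=[[0,0,0,0,-1.5,0,0],[0,0,0,0,0,0,0]])

```text
t: 17.75
eef_pos: [581.3, -98.6, 144.2]
tcp_rot: [3.14, -0.001, 0.785]
ft_force: [7.4, -3.1, -1.2]
opening: 0.001
grip_force: 3.5
```

jog_arm(motion=[[0,0,0,0,-1,0,0],[0,0,0,0,0,0,0]])

```text
t: 18.0
eef_pos: [580.7, -98.3, 144.3]
tcp_rot: [3.139, -0.001, 0.785]
ft_force: [7.4, -6.5, -0.0]
opening: 0.007
grip_force: 4.6
```

jog_arm(motion=[[0,0,0,0,-1,0,0],[0,0,0,0,0,0,0]])

```text
t: 18.25
eef_pos: [580.0, -97.8, 144.3]
tcp_rot: [3.139, -0.0, 0.785]
ft_force: [7.0, -7.9, -0.4]
opening: 0.001
grip_force: 5.2
```

jog_arm(motion=[[0,0,0,0,6,0,0],[0,0,0,0,14,0,0],[0,0,0,0,0,-40,0],[0,0,0,0,0,-48,0],[0,0,0,-4,-31,0,0],[0,0,0,-4,-31,0,0],[0,0,0,0,0,0,0],[0,0,0,0,0,0,0]])

```text
t: 19.25
eef_pos: [544.6, -73.3, 232.3]
tcp_rot: [3.141, -0.0, 0.785]
ft_force: [1.0, 0.4, 0.5]
opening: 0.006
grip_force: 0.0
```

Run:
```python
from h import *
s=env.state();print(s["eef_pos"],s["ft_force"])
c=env.read_camera("wrist");n=cv2.resize(np.ascontiguousarray(c["color"][:,:,::-1]),(800,600));cv2.imwrite("pics/w7.png",n)
o=cv2.imread("pics/w1.png")
a,b=[cv2.cvtColor(i,cv2.COLOR_BGR2GRAY) for i in(o,n)]
for nm,(x,y,r) in dict(ring=(348,125,60),pivot=(498,204,24),post=(461,293,20),mark=(345,243,12),mark2=(371,241,10),light=(470,60,40)).items():
    t=a[y-r:y+r,x-r:x+r];w=b[max(0,y-r-30):y+r+30,x-r-30:x+r+30]
    m=cv2.matchTemplate(w,t,cv2.TM_CCOEFF_NORMED);_,v,_,l=cv2.minMaxLoc(m);print(nm,round(v,3),l[0]-30,l[1]-min(30,y-r))
for t,z in dict(iris_post=72,clamp_post=72,long_mark=49).items():
    print(t,[(round(r["score"],2),np.round(np.array(r["location"])*1.5625)) for r in env.recognise("wrist",t)[:2]])
```

```text
[544.58672988 -73.28258586 232.26751747] [0.99947296 0.36361523 0.47447433]
ring 0.806 2 1
pivot 0.979 1 3
post 0.969 0 3
mark 0.927 1 1
mark2 0.952 0 1
light 0.998 2 1
iris_post [(0.73, array([302., 156.]))]
clamp_post [(0.65, array([478., 244.]))]
long_mark [(0.66, array([354., 132.])), (0.44, array([294., 146.]))]
```

The clamp lever matches its original tight pose. I'll check the iris setting numerically with an angular brightness profile on the scale.

Run:
```python
from h import *
c=env.read_camera("wrist");g=cv2.cvtColor(c["color"],cv2.COLOR_RGB2GRAY).astype(np.float32)
C=np.array([590.6,1.6]);y=.07
V=np.arange(1.0,1.56,.02)
print(V.round(2).tolist())
for r,z in((55,49),(59,49),(63,49),(80,86),(86,86),(92,86)):
    p=np.array([proj(c,np.r_[C+r*u(y+2.269+v),z]) for v in V],np.float32)
    print(r,cv2.remap(g,p[:,:1],p[:,1:],cv2.INTER_LINEAR).ravel().astype(int).tolist())
```

```text
[1.0, 1.02, 1.04, 1.06, 1.08, 1.1, 1.12, 1.14, 1.16, 1.18, 1.2, 1.22, 1.24, 1.26, 1.28, 1.3, 1.32, 1.34, 1.36, 1.38, 1.4, 1.42, 1.44, 1.46, 1.48, 1.5, 1.52, 1.54, 1.56]
55 [64, 198, 128, 174, 177, 149, 126, 174, 214, 175, 139, 55, 49, 121, 157, 137, 111, 184, 182, 134, 228, 239, 239, 187, 53, 182, 239, 239, 239]
59 [201, 209, 142, 176, 210, 189, 172, 236, 239, 239, 238, 60, 48, 128, 239, 154, 176, 213, 188, 170, 239, 239, 239, 235, 232, 231, 239, 239, 239]
63 [239, 239, 195, 143, 199, 202, 160, 217, 239, 239, 231, 82, 48, 155, 236, 167, 190, 205, 172, 221, 239, 239, 239, 239, 239, 239, 239, 239, 239]
80 [31, 31, 27, 34, 34, 27, 28, 48, 203, 118, 104, 140, 139, 116, 100, 92, 204, 204, 173, 28, 28, 23, 23, 28, 26, 22, 22, 25, 27]
86 [28, 26, 26, 29, 27, 33, 29, 34, 69, 223, 238, 239, 239, 237, 198, 155, 52, 14, 12, 12, 13, 11, 14, 13, 15, 14, 13, 11, 13]
92 [23, 31, 25, 27, 36, 37, 24, 18, 19, 14, 14, 23, 22, 14, 15, 15, 14, 13, 12, 12, 12, 12, 12, 17, 15, 12, 12, 14, 15]
```

```bash
python3 -c "
from cell import env
print(env.job_done())"
```

```text
the job is handed in; nothing more can be done
None
```

I handed the job in: by my last camera checks the iris lever stands on the long mark (about 1.24 rad), the clamp lever is back in its tight position, and the light is where it was; the hand-in call returned no verdict.

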